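# Reunite the call units with their own slide covers

## Task

The battery covers of the two call units came back from disinfection mixed with a cover of another unit. Find by the tongues and notches which cover is the original of each unit, lay it in the channel and slide it fully home under the lips, so that its tongues fill the notches and no gap is left. Leave the third cover and the other things on the desk standing where they are.

Things in the scene. Friction and masses are not known exactly. Their poses are not given: they have to be found in the camera images.
- unit_single: grey plastic call unit, 150 long (x) x 76 wide (y) x 40.5 mm high, face down, stuck to the desk; origin at the centre of its underside, +x from its open mouth (x = -75) to its closed end. Its cover slides along +x on a deck at height 22, until its front edge meets a shoulder at x = +15, cut by one central notch 21 wide. Mates with cover_single only.
- unit_twin: grey plastic call unit, 150 long (x) x 76 wide (y) x 40.5 mm high, face down, stuck to the desk; origin at the centre of its underside, +x from its open mouth (x = -75) to its closed end. Its cover slides along +x on a deck at height 22, until its front edge meets a shoulder at x = +15, cut by two notches, 9 to 27.5 off the centre line, round a central post. Mates with cover_twin only.
- unit_single_mouth (a point): middle of the mouth edge of the deck (x = -75, z = 22 mm in the unit; unit's axes). From here to the shoulder runs a channel 55 wide, walls 6 high, then flared out 45 degrees up to height 36: a cover can be lowered in. No finger fits beside it: hold only what sticks out of the mouth, then push its rear edge. Fully home, the rear edge is flush with this edge.
- unit_twin_mouth (a point): the same point on unit_twin, whose channel is the same (sizes in mm)
- unit_single_seat (a point): foot of the shoulder on the centre line (x = +15, z = 22 mm in the unit; unit's axes); the cover's nose point lies here when home. Over the last 16 mm before it (unit x = -1 to +15) side lips with underside at height 36.5, reaching in to 22.5 off the centre line, overhang the channel: the cover must slide under them. The notches beyond are 16 deep, open above.
- unit_twin_seat (a point): the same point on unit_twin, with the same lips.
- cover_single: flat white plastic slide cover, plate 90 long (x) x 52 wide (y) x 12 mm thick (z), about 60 g, right side up, at first flat on the desk; origin at the centre of the plate's underside; thin grey ribs near its rear (-x) end; on its front (+x) edge, full thickness and 10 long: one central tongue 16 wide. A cover with the wrong tongues stops 10 short of home.
- cover_twin: flat white plastic slide cover, plate 90 long (x) x 52 wide (y) x 12 mm thick (z), about 60 g, right side up, at first flat on the desk; origin at the centre of the plate's underside; thin grey ribs near its rear (-x) end; on its front (+x) edge, full thickness and 10 long: two tongues 11 wide, centred 17 either side of the centre line.
- cover_offset: flat white plastic slide cover, plate 90 long (x) x 52 wide (y) x 12 mm thick (z), about 60 g, right side up, at first flat on the desk; origin at the centre of the plate's underside; thin grey ribs near its rear (-x) end; on its front (+x) edge, full thickness and 10 long: one tongue 14 wide, centred 10 to the +y side. It belongs to a unit that is not here.
- cover_single_nose (a point): middle of the lower front edge of cover_single's plate, at the root of the tongue (45 ahead of its origin); axes as the cover. Sizes in mm.
- cover_twin_nose (a point): the same point on cover_twin, between the tongues.
- mug: white cup, 72 across, 90 high; origin at the centre of its underside. Bystander. Sizes in mm.
- sanitiser: clear hand-gel bottle with a blue cap, 58 across, 130 high; origin at the centre of its underside. Bystander. Sizes in mm.
- radio: black hand-held radio standing in its charging cradle, foot 75 x 85, 210 high to the aerial tip; origin at the centre of its underside. Bystander. Sizes in mm.
- mouse: black computer mouse, 100 x 60 x 34 high; origin at the centre of its underside. Bystander. Sizes in mm.
Not all that is in view belongs to the job. What is shaped like the cover_twin but orange, pink or red is not meant.

How it is judged:
By the outcome, as a careful person would: the job done as asked, in the order asked, and still so for the second after the job is handed in, with the robot touching nothing.
It also fails if it takes over 67 s, if anything falls off the work surface, if the arm or the gripper's body presses on something with over 40 N, if the wrist force passes 120 N, or if a joint passes its speed limit or range.

## Robot

A 6-joint arm with a two-finger parallel gripper is mounted at the origin on the work surface. World frame = base frame: x ahead of the robot, y to its left, z up, the work surface at z = 0. Lengths are in m, angles in rad, forces in N, time in s.
With the tool pointing down it reaches from about 0.275 to 0.85 m from the base axis. Payload 5.2 kg.
Tool frame: the origin (TCP) lies on the centre line of the jaws, within the pads' length; the fingertips stand ctrl.tip_reach ahead of it and the grasp point (between the pads) is the TCP (ctrl.tip_reach is the distance from the TCP to the fingertips, in m); z points along the fingers, y is the direction in which the jaws open and shut (so a half turn about z gives the same grasp; the last joint's range is limited). The gripper opens to 85 mm and grips with 20 to 120 N. Pads are 22 mm wide; open, the fingers measure 114 mm over their backs; the gripper's body (76 mm by 85 mm) begins 54 mm behind the grasp point. The pads swing forward as they close: fully open they stand 13 mm farther back than shut.
Start: joints at [0.997, 0.259, 1.535, -0, 1.348, -0.203], TCP at [0.199, 0.513, 0.25] pointing down, gripper open.
Joint ranges: [-3.14, 3.14], [-0.91, 2.08], [0.19, 2.58], [-1.22, 4.36], [0.22, 2.71], [-3.12, 3.12]. Speed limits (rad/s): [2.57, 2.57, 3.14, 3.14, 3.14, 3.14].

## Interface

Orientations are given as [roll, pitch, yaw] about the fixed x, y, z axes, in that order (R = Rz(yaw) Ry(pitch) Rx(roll)).
In Python, from plant import ctrl gives the robot as it stands.
- The arm moves only by the tool play_rows, never from a script. Its arguments are lists of equal length, an entry for each row: "jaw": the opening, from -1 (shut) to 1 (fully open); "xyz": the shift along the tool's x, y, z in m, a list of three; "turn": the turn, a rotation vector about the tool's x, y, z in rad, a list of three. A call has 1 to 5 rows; each row shifts and turns the commanded pose from where the row before left it, along the tool's axes as they then stand; what a row does not reach is not made up. A row lasts 1/10 s, in which the tool goes at most 50 mm and 8.59 degrees, less where a joint would pass 70% of its speed; a pose out of reach is approached as far as the arm can. A call with a gripper value outside its range is refused whole. The fingers move at their own pace and stop on an object; the grip force is fixed at half the most. Time passes only in rows, so rows that do not move let the fingers close. It gives the time, the measured TCP pose, the force and the opening at its end, in the units of the state.
- ctrl.read_state(): the state, without advancing time (a new reading comes with each control period).
- ctrl.capture(name): name is "scene" or "top"; returns a dict with "pixels" (420x560x3 uint8, blue, green, red), "fx", "fy", "cx", "cy" (pixels), "rvec" (rotation vector, rad) and "tvec" (3), from world to camera coordinates, as OpenCV has them. Camera axes: x right, y down, z forward; pixel columns grow to the right and rows downward; lengths in m; the calibration is good to about 2 mm. A picture is of the moment at which its call begins. There is no depth.
- ctrl.sign_off(): hands the job in, once; it reports no verdict.
The state is a dict: "time_s": time; "joints": joint angles; "joint_velocities": joint speeds; "tau": joint torques, N m; "tool_pos": TCP position; "eef_rot": TCP orientation; "contact_force": force on the tool from outside, world axes, zero at the start; "ft_torque": the same for the moment, N m; "opening": finger opening in m.
Only numpy, scipy, OpenCV 4.12 (cv2) and the standard library are available. Lean on these libraries where they do the work, as an engineer would, in place of code of your own. Each camera call takes 0.05 s, during which the arm holds its last target. There are 200 camera calls.

## Working session

There is one attempt and no reset: what is moved stays moved. The work goes in short steps, Python scripts to look and compute and a tool call to move; the robot and the scene stay as the last step left them, time stands still between calls to the robot, and variables do not carry over. Pictures are saved under pics/ and viewed, about 8 in all and at most 12, crops included, and the job is handed in when it is done.

Besides the shell and the picture viewer there is one more tool, called after "Emit:" as a command line: name --argument value ..., lists and objects as JSON in quotes. play_rows: Moves the arm, as the interface text tells. Its arguments: {"type":"object","properties":{"jaw":{"type":"array"},"xyz":{"type":"array"},"turn":{"type":"array"}},"required":["jaw","xyz","turn"]}

```bash
ls; mkdir -p pics; python3 - <<'E'
from plant import ctrl
import cv2, json, numpy as np
for n in("scene","top"):
    c=ctrl.capture(n); cv2.imwrite(f"pics/{n}0.png",c["pixels"])
    np.savez(f"{n}0.npz",**c)
    print(n,c["fx"],c["fy"],c["cx"],c["cy"],np.round(c["rvec"],4),np.round(c["tvec"],4), -cv2.Rodrigues(np.array(c["rvec"]))[0].T@np.array(c["tvec"]))
print(ctrl.read_state(),ctrl.tip_reach)
E
```

```text
pics
scene 455.2497970826209 455.2497970826209 275.3294384421612 208.53262714937537 [ 1.8566  1.4612 -0.6728] [-0.1466 -0.2857  1.5654] [ 1.3774484  -0.19566143  0.78604922]
top 439.4116256272133 439.4116256272133 278.2711069346229 205.4341894750751 [ 2.1992 -2.2059  0.0869] [-0.0016  0.4975  1.0652] [0.43550939 0.0200473  1.09180268]
{'time_s': 0.1, 'joints': array([ 9.97179426e-01,  2.59268211e-01,  1.53600071e+00, -4.74656856e-06,
        1.34801784e+00, -2.02757917e-01]), 'joint_velocities': array([-0.00073166, -0.00251718, -0.00127981,  0.00015026, -0.00199879,
       -0.00145915]), 'tau': array([ 2.54810860e-03, -4.46972752e+01, -2.91248220e+01,  1.25575630e-04,
        6.38746511e-03,  1.32285282e-05]), 'tool_pos': array([0.19903114, 0.51222946, 0.24954798]), 'eef_rot': array([-3.13993232e+00, -3.36611851e-04,  2.77073444e+00]), 'contact_force': array([-0.16717907, -0.69326439, -0.03402455]), 'ft_torque': array([-0.00036946, -0.00910706,  0.05200104]), 'opening': 0.08558149940284099} 0.019
```

View pics/top0.png

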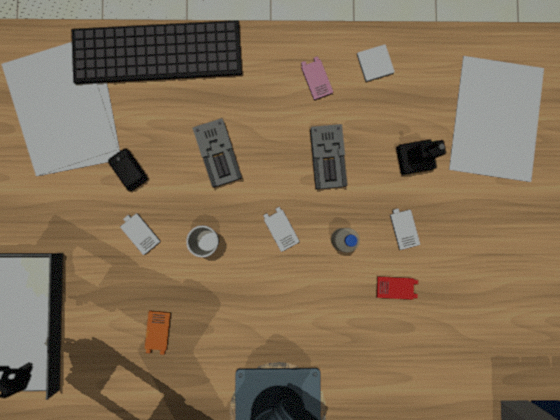

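View pics/scene0.png

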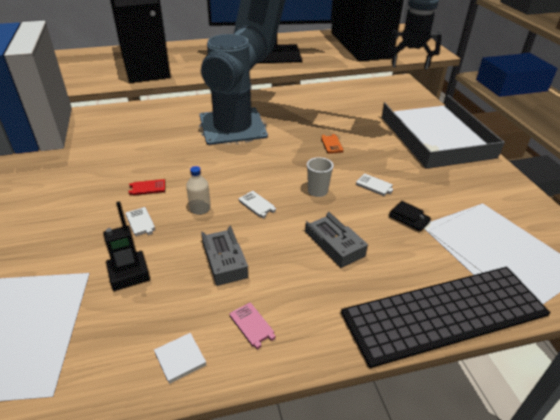

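Top view (up is +x, left is +y): white covers are at (140,234), (282,229) and (405,229). The units are at (218,153) and (328,157). Lookalikes to rule out are pink (317,78), red (397,288), orange (158,331) and the white square pad (376,63). Next is a close crop to see the tongues and notches.

```bash
cat > h.py <<'E'
import cv2, numpy as np
def cam(c):
    R=cv2.Rodrigues(np.array(c["rvec"]))[0]; K=np.array([[c["fx"],0,c["cx"]],[0,c["fy"],c["cy"]],[0,0,1]]); return R,np.array(c["tvec"]).ravel(),K
def toplane(c,uv,z):
    R,t,K=cam(c); o=-R.T@t
    d=(R.T@np.linalg.inv(K)@np.c_[np.atleast_2d(uv),np.ones(len(np.atleast_2d(uv)))].T).T
    return o+d*((z-o[2])/d[:,2])[:,None]
def proj(c,P):
    return cv2.projectPoints(np.atleast_2d(np.float64(P)),np.array(c["rvec"]),np.array(c["tvec"]),cam(c)[2],None)[0][:,0]
E
python3 - <<'E'
import numpy as np,cv2
from h import *
c=np.load("top0.npz"); im=c["pixels"]
t=[]
for (u,v) in [(140,234),(282,229),(405,229),(218,153),(328,157)]:
    t.append(cv2.resize(im[v-37:v+37,u-32:u+32],None,fx=4,fy=4,interpolation=cv2.INTER_CUBIC))
t.append(np.zeros_like(t[0]))
cv2.imwrite("pics/crop0.png",np.vstack([np.hstack(t[:3]),np.hstack(t[3:])]))
hsv=cv2.cvtColor(im,cv2.COLOR_BGR2HSV)
m=((hsv[...,1]<50)&(hsv[...,2]>150)).astype(np.uint8)
for (u,v) in [(140,234),(282,229),(405,229)]:
    mm=np.zeros_like(m); mm[v-28:v+28,u-28:u+28]=m[v-28:v+28,u-28:u+28]
    cs,_=cv2.findContours(mm,cv2.RETR_EXTERNAL,cv2.CHAIN_APPROX_NONE); k=max(cs,key=cv2.contourArea)[:,0].astype(float)
    P=toplane(c,k,0.012)[:,:2]; r=cv2.minAreaRect(np.float32(P)); print(u,v,np.round(r[0],4),np.round(r[1],4),r[2])
E
```

```text
140 234 [0.433  0.3397] [0.0966 0.0493] 40.038516998291016
282 229 [ 0.4407 -0.0079] [0.097  0.0493] 27.42831039428711
405 229 [ 0.4421 -0.3155] [0.0959 0.0504] 14.472556114196777
```

View pics/crop0.png

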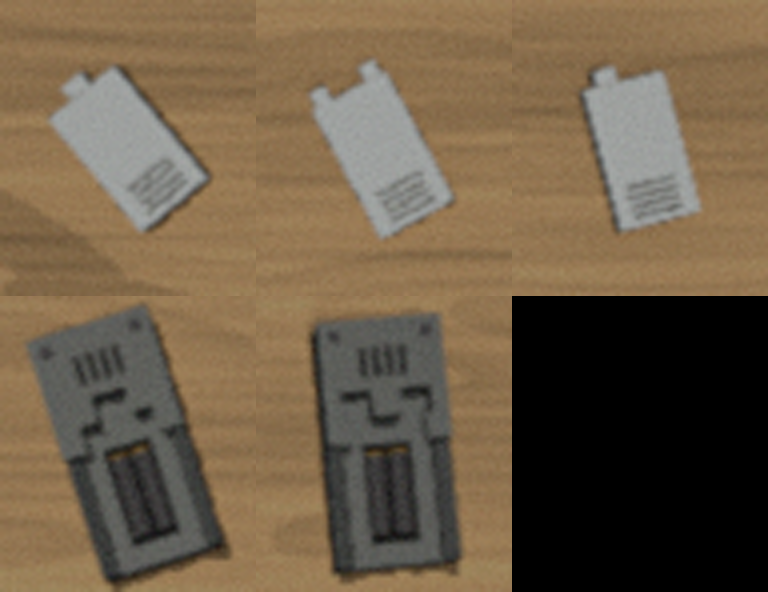

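The crops settle the pairs. The cover at (140,234) has one central tongue, so it is the single. The cover at (282,229) has two tongues, so it is the twin. The cover at (405,229) has its tongue toward +y, so it is the offset one and stays put. The left unit (218,153) has one central notch (single). The right unit (328,157) has two notches round a post (twin). Next I'll rectify the units to get their poses.

```bash
python3 - <<'E'
import numpy as np,cv2
from h import *
c=np.load("top0.npz"); im=c["pixels"]
out=[]
for (u,v) in [(218,153),(328,157)]:
    ctr=toplane(c,[u,v],0.0405)[0]; print(np.round(ctr,4))
    x1=round(ctr[0]+.1,2); y1=round(ctr[1]+.07,2); print("rect origin x1,y1",x1,y1)
    W,H,s=.14,.20,2700
    P=[[x1,y1,.0405],[x1,y1-W,.0405],[x1-H,y1-W,.0405],[x1-H,y1,.0405]]
    M=cv2.getPerspectiveTransform(np.float32(proj(c,P)),np.float32([[0,0],[W*s,0],[W*s,H*s],[0,H*s]]))
    o=cv2.warpPerspective(im,M,(int(W*s),int(H*s)),flags=cv2.INTER_CUBIC)
    for i in range(1,20): cv2.line(o,(0,int(i*.01*s)),(6 if i%5 else 14,int(i*.01*s)),(0,255,255),1)
    for i in range(1,14): cv2.line(o,(int(i*.01*s),0),(int(i*.01*s),6 if i%5 else 14),(0,255,255),1)
    out.append(o)
cv2.imwrite("pics/units.png",np.hstack(out)); print(np.hstack(out).shape)
# covers, subpixel
big=cv2.resize(im,None,fx=4,fy=4,interpolation=cv2.INTER_CUBIC); hsv=cv2.cvtColor(big,cv2.COLOR_BGR2HSV)
m=((hsv[...,1]<60)&(hsv[...,2]>135)).astype(np.uint8)
for (u,v) in [(140,234),(282,229),(405,229)]:
    mm=np.zeros_like(m); sl=np.s_[4*v-110:4*v+110,4*u-110:4*u+110]; mm[sl]=m[sl]
    k=max(cv2.findContours(mm,0,1)[0],key=cv2.contourArea)[:,0]
    P=toplane(c,(k+.5)/4-.5,0.012)[:,:2]; r=cv2.minAreaRect(np.float32(P)); print(u,v,np.round(r[0],4),np.round(r[1],4),round(r[2],1))
E
```

```text
[0.6227 0.1421 0.0405]
rect origin x1,y1 0.72 0.21
[ 0.613  -0.1233  0.0405]
rect origin x1,y1 0.71 -0.05
(540, 756, 3)
140 234 [0.4332 0.3395] [0.1002 0.0518] 40.0
282 229 [ 0.4405 -0.0082] [0.1008 0.0536] 28.4
405 229 [ 0.4428 -0.3157] [0.1009 0.0519] 13.9
```

View pics/units.png

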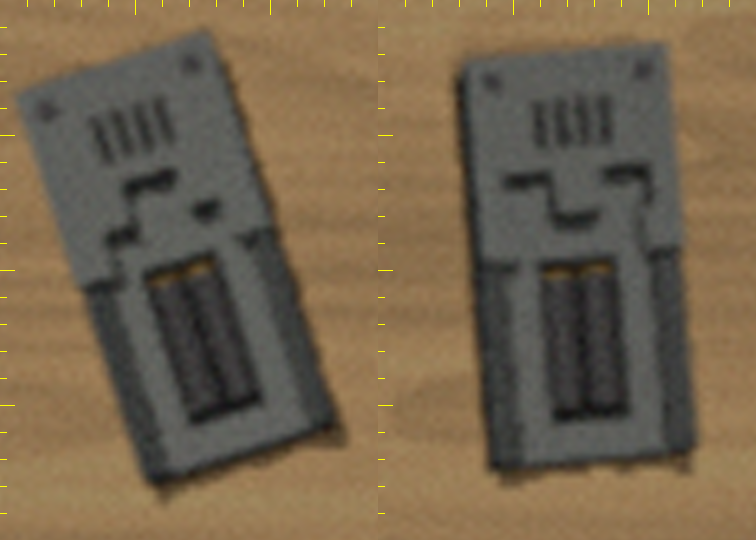

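Measured poses:

| Item | Position (x, y) | Yaw |
|---|---|---|
| Unit single, mouth | (0.555, 0.121) | 18° |
| Unit twin, mouth | (0.5415, -0.131) | 5° |
| Cover single, grasp 15 mm from rear | (0.406, 0.317) | 40° |

I'll go above cover_single with tool yaw 220°.

Emit:
play_rows --jaw '[1,1,1,1,1]' --xyz '[[0,0,0],[0,0,0],[0,0,0],[0,0,0],[0,0,0]]' --turn '[[0,0,-0.1336],[0,0,-0.1336],[0,0,-0.1336],[0,0,-0.1336],[0,0,-0.1336]]'

```text
time_s: 0.6
tool_pos: [0.1991, 0.5124, 0.2498]
eef_rot: [-3.141, -0.001, -2.839]
contact_force: [-0.2, 0.6, 0.2]
opening: 0.0856
```

Emit:
play_rows --jaw '[1,1,1,1,1]' --xyz '[[0,0,0],[0,0,0],[0,0,0],[-0.0042,-0.0354,0.0175],[-0.0042,-0.0354,0.0175]]' --turn '[[0,0,-0.1336],[0,0,-0.1336],[0,0,-0.1336],[0,0,0],[0,0,0]]'

```text
time_s: 1.1
tool_pos: [0.2512, 0.4637, 0.2149]
eef_rot: [3.141, 0.001, -2.441]
contact_force: [0.2, 0.9, 0.1]
opening: 0.0853
```

Emit:
play_rows --jaw '[1,1,1,1,1]' --xyz '[[-0.0042,-0.0354,0.0175],[-0.0042,-0.0354,0.0175],[-0.0042,-0.0354,0.0175],[-0.0042,-0.0354,0.0175],[-0.0042,-0.0354,0.0175]]' --turn '[[0,0,0],[0,0,0],[0,0,0],[0,0,0],[0,0,0]]'

```text
time_s: 1.6
tool_pos: [0.3817, 0.3405, 0.1269]
eef_rot: [3.141, -0.0, -2.443]
contact_force: [1.0, -0.4, -0.9]
opening: 0.0855
```

Emit:
play_rows --jaw '[1,1,1]' --xyz '[[-0.0042,-0.0354,0.0175],[0,0,0],[0,0,0]]' --turn '[[0,0,0],[0,0,0],[0,0,0]]'

```text
time_s: 1.9
tool_pos: [0.4069, 0.3165, 0.1096]
eef_rot: [3.141, -0.002, -2.446]
contact_force: [-0.5, 0.2, 0.6]
opening: 0.0857
```

Emit:
play_rows --jaw '[1,1,1,1,1]' --xyz '[[0,0,0.03],[0,0,0.03],[0,0,0.02],[0,0,0.006],[0,0,0]]' --turn '[[0,0,0],[0,0,0],[0,0,0],[0,0,0],[0,0,0]]'

```text
time_s: 2.4
tool_pos: [0.4061, 0.3179, 0.0242]
eef_rot: [3.141, -0.001, -2.442]
contact_force: [-0.1, -0.2, 0.3]
opening: 0.0857
```

```bash
python3 - <<'E'
from plant import ctrl
import cv2,numpy as np
from h import *
t=[]
for n in("top","scene"):
    c=ctrl.capture(n); u,v=proj(c,[.42,.33,.02])[0].astype(int)
    t.append(cv2.resize(c["pixels"][max(v-45,0):v+45,u-45:u+45],(400,400),interpolation=cv2.INTER_CUBIC))
cv2.imwrite("pics/g1.png",np.hstack(t))
E
```

```text
(no output)
```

View pics/g1.png

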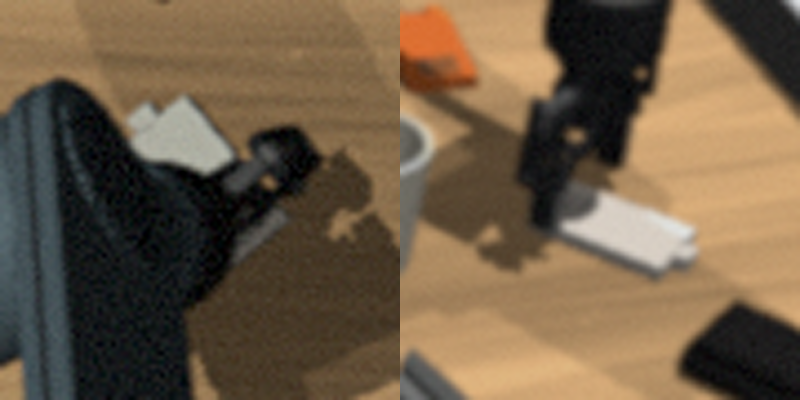

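The fingers straddle the rear part of the cover: left panel, cover at (180,130), jaw at (270,170). I'll lower a little and close partway to feel for the desk.

Emit:
play_rows --jaw '[0.45,0.45,0.45,0.45,0.45]' --xyz '[[0,0,0.004],[0,0,0],[0,0,0],[0,0,0],[0,0,0]]' --turn '[[0,0,0],[0,0,0],[0,0,0],[0,0,0],[0,0,0]]'

```text
time_s: 3.0
tool_pos: [0.4072, 0.3173, 0.0205]
eef_rot: [-3.142, 0.0, -2.444]
contact_force: [0.2, 0.5, 0.0]
opening: 0.0619
```

Emit:
play_rows --jaw '[-1,-1,-1,-1,-1]' --xyz '[[0,0,0],[0,0,0],[0,0,0],[0,0,0],[0,0,0]]' --turn '[[0,0,0],[0,0,0],[0,0,0],[0,0,0],[0,0,0]]'

```text
time_s: 3.5
tool_pos: [0.4072, 0.3173, 0.0209]
eef_rot: [-3.141, 0.0, -2.444]
contact_force: [-2.0, -0.9, 5.8]
opening: 0.0505
```

Emit:
play_rows --jaw '[-1,-1,-1,-1,-1]' --xyz '[[0,0,-0.01],[0,0,-0.03],[0,0,-0.035],[0,0,-0.035],[0,0,-0.03]]' --turn '[[0,0,0],[0,0,0],[0,0,0],[0,0,0],[0,0,0]]'

```text
time_s: 4.0
tool_pos: [0.4071, 0.3173, 0.1627]
eef_rot: [-3.141, 0.001, -2.444]
contact_force: [1.0, 1.0, -0.9]
opening: 0.0501
```

Emit:
play_rows --jaw '[-1,-1,-1,-1,-1]' --xyz '[[0,0,0],[0,0,0],[0,0,0],[-0.0108,-0.0387,0],[-0.0108,-0.0387,0]]' --turn '[[0,0,0.128],[0,0,0.128],[0,0,0.128],[0,0,0],[0,0,0]]'

```text
time_s: 4.5
tool_pos: [0.4513, 0.2503, 0.1609]
eef_rot: [3.142, 0.0, -2.825]
contact_force: [0.2, -0.2, -1.2]
opening: 0.0498
```

Emit:
play_rows --jaw '[-1,-1,-1,-1,-1]' --xyz '[[-0.0108,-0.0387,0],[-0.0108,-0.0387,0],[-0.0108,-0.0387,0],[-0.0108,-0.0387,0],[0,0,0]]' --turn '[[0,0,0],[0,0,0],[0,0,0],[0,0,0],[0,0,0]]'

```text
time_s: 5.0
tool_pos: [0.5433, 0.1122, 0.1609]
eef_rot: [-3.139, 0.002, -2.832]
contact_force: [0.4, 1.0, -0.5]
opening: 0.0498
```

Emit:
play_rows --jaw '[-1,-1,-1,-1,-1]' --xyz '[[0,0,0.03],[0,0,0.03],[0,0,0.02],[0,0,0],[0,0,0]]' --turn '[[0,0,0],[0,0,0],[0,0,0],[0,0,0],[0,0,0]]'

```text
time_s: 5.5
tool_pos: [0.5402, 0.1169, 0.0808]
eef_rot: [3.141, -0.0, -2.827]
contact_force: [0.3, 0.4, -0.2]
opening: 0.0499
```

```bash
python3 - <<'E'
from plant import ctrl
import cv2,numpy as np
from h import *
t=[]
for n in("top","scene"):
    c=ctrl.capture(n); u,v=proj(c,[.58,.13,.05])[0].astype(int); print(n,u,v)
    np.savez(f"{n}1.npz",**c)
    t.append(cv2.resize(c["pixels"][max(v-50,0):v+50,u-50:u+50],(400,400),interpolation=cv2.INTER_CUBIC))
cv2.imwrite("pics/g2.png",np.hstack(t)); print(ctrl.read_state()["tool_pos"],ctrl.read_state()["eef_rot"])
E
```

```text
top 222 170
scene 323 216
[0.54132177 0.1167799  0.08188772] [-3.14087643e+00  2.45664260e-03 -2.82719329e+00]
```

View pics/g2.png

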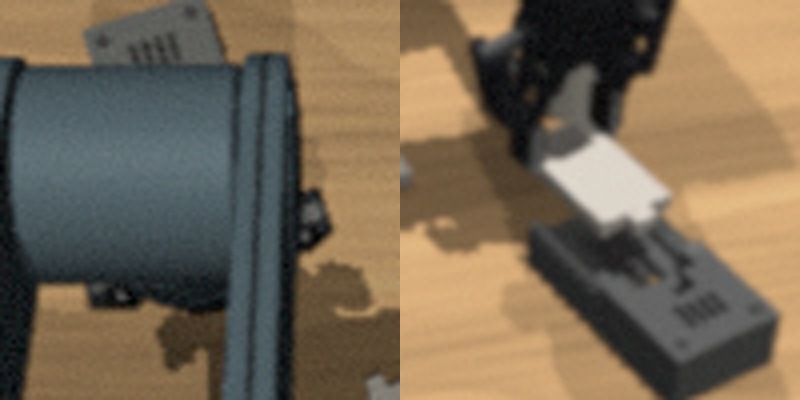

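```bash
python3 - <<'E'
import numpy as np
from h import *
c=np.load("scene1.npz"); g=np.array([.5408,.1168]); a=np.radians(18.0); X=np.array([np.cos(a),np.sin(a)]);Y=np.array([-X[1],X[0]])
P=[[*(g+X*x+Y*y),.073] for x,y in [(75,26),(75,-26),(85,8),(85,-8)] for x,y in [(x/1e3,y/1e3)]]
print("expect crop px",(proj(c,P)-[273,166])*4+[400,0])
meas=(np.array([[670,195],[603,225]])-[400,0])/4+[273,166]
Q=toplane(c,meas,.073)[:,:2]-g; print("measured along,across",np.c_[Q@X,Q@Y])
c=np.load("scene0.npz") if False else c
# unit mouth/top far corners in scene: far (closed end) top corners
m=np.array([.555,.1213]); P=[[*(m+X*.15+Y*s*.038),.0405] for s in(1,-1)]+[[*(m+Y*s*.038),.036] for s in (1,-1)]
print("unit corners expect",(proj(c,P)-[273,166])*4+[400,0])
E
```

```text
expect crop px [[671.56778703 188.90183517]
 [602.20632865 218.43928296]
 [658.127726   208.36035569]
 [636.7216908  217.55942758]]
measured along,across [[ 0.07898833  0.02167352]
 [ 0.07996754 -0.02909292]]
unit corners expect [[777.1584869  309.33510289]
 [674.8054007  357.88890466]
 [622.19437292 174.51164652]
 [524.61805064 215.09453338]]
```

The relative offsets agree; the roughly 1 px common shift is camera calibration. Lowering into the channel.

Emit:
play_rows --jaw '[-1,-1,-1,-1,-1]' --xyz '[[0,0,0.015],[0,0,0.01],[0,0,0.006],[0,0,0.003],[0,0,0]]' --turn '[[0,0,0],[0,0,0],[0,0,0],[0,0,0],[0,0,0]]'

```text
time_s: 6.1
tool_pos: [0.5402, 0.1166, 0.0462]
eef_rot: [3.141, -0.0, -2.827]
contact_force: [-0.8, 0.5, -0.9]
opening: 0.05
```

Emit:
play_rows --jaw '[-1,-1,-1]' --xyz '[[0,0,0.002],[0,0,0.001],[0,0,0]]' --turn '[[0,0,0],[0,0,0],[0,0,0]]'

```text
time_s: 6.4
tool_pos: [0.5405, 0.1167, 0.0434]
eef_rot: [3.141, 0.0, -2.827]
contact_force: [-0.8, 3.0, -0.3]
opening: 0.0501
```

Emit:
play_rows --jaw '[-1,-1,0.6,0.6,0.6]' --xyz '[[-0.002,0.0005,0],[-0.001,0,0.0005],[0,0,0],[0,0,0],[0,0,0]]' --turn '[[0,0,0],[0,0,0],[0,0,0],[0,0,0],[0,0,0]]'

```text
time_s: 6.9
tool_pos: [0.5433, 0.1177, 0.0429]
eef_rot: [-3.141, 0.0, -2.828]
contact_force: [-0.4, 0.8, 0.1]
opening: 0.0682
```

Emit:
play_rows --jaw '[0.6,0.6,0.6,0,-1]' --xyz '[[0,0,-0.01],[0,0,-0.03],[0,0,-0.02],[0.02,0,0],[0.018,0,0]]' --turn '[[0,0,0],[0,0,0],[0,0,0],[0,0,0],[0,0,0]]'

```text
time_s: 7.4
tool_pos: [0.5074, 0.106, 0.1045]
eef_rot: [-3.141, 0.003, -2.827]
contact_force: [-1.0, 1.0, -1.0]
opening: 0.04
```

Emit:
play_rows --jaw '[-1,-1,-1,-1,-1]' --xyz '[[0,0,0],[0,0,0],[0,0,0],[0,0,0],[0,0,0]]' --turn '[[0,0,0],[0,0,0],[0,0,0],[0,0,0],[0,0,0]]'

```text
time_s: 7.9
tool_pos: [0.5074, 0.1062, 0.1027]
eef_rot: [-3.142, 0.0, -2.827]
contact_force: [-0.5, 0.0, -0.3]
opening: -0.0003
```

```bash
python3 - <<'E'
from plant import ctrl
import cv2,numpy as np
from h import *
c=ctrl.capture("scene"); np.savez("scene2.npz",**c)
cv2.imwrite("pics/g3.png",cv2.resize(c["pixels"][160:270,268:388],None,fx=5,fy=5,interpolation=cv2.INTER_CUBIC)); s=ctrl.read_state();print(s["tool_pos"],s["eef_rot"],s["opening"],ctrl.tip_reach)
E
```

```text
[0.50731094 0.10615954 0.10267846] [ 3.14157668e+00 -9.79079951e-06 -2.82752720e+00] 0.00016254942873882304 0.019
```

View pics/g3.png

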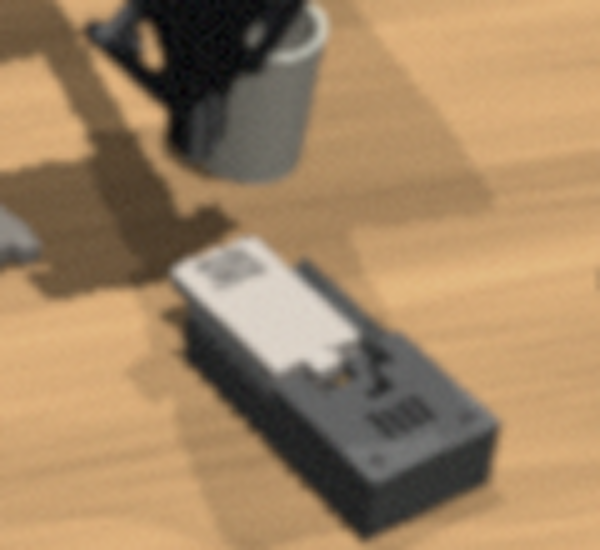

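The cover lies flat in the channel with its tongue ahead (tongue at (335,360), rear at (215,255)). Next: lower the closed fingers behind it and push.

Emit:
play_rows --jaw '[-1,-1,-1,-1,-1]' --xyz '[[0,0,0.025],[0,0,0.02],[0,0,0.0097],[0,0,0],[-0.005,0,0]]' --turn '[[0,0,0],[0,0,0],[0,0,0],[0,0,0],[0,0,0]]'

```text
time_s: 8.45
tool_pos: [0.5116, 0.1077, 0.0483]
eef_rot: [3.141, -0.001, -2.828]
contact_force: [0.2, 0.4, 0.6]
opening: 0.0002
```

Emit:
play_rows --jaw '[-1,-1,-1,-1,-1]' --xyz '[[-0.003,0,0],[-0.003,0,0],[-0.003,0,0],[-0.003,0,0],[-0.003,0,0]]' --turn '[[0,0,0],[0,0,0],[0,0,0],[0,0,0],[0,0,0]]'

```text
time_s: 8.95
tool_pos: [0.5262, 0.1124, 0.0483]
eef_rot: [-3.142, 0.0, -2.828]
contact_force: [-1.1, 0.3, -0.2]
opening: -0.0001
```

Emit:
play_rows --jaw '[-1,-1,-1,-1,-1]' --xyz '[[-0.002,0,0],[-0.002,0,0],[-0.002,0,0],[-0.002,0,0],[-0.002,0,0]]' --turn '[[0,0,0],[0,0,0],[0,0,0],[0,0,0],[0,0,0]]'

```text
time_s: 9.45
tool_pos: [0.5356, 0.1154, 0.0481]
eef_rot: [3.142, -0.0, -2.828]
contact_force: [0.0, -0.6, 0.4]
opening: -0.0002
```

Emit:
play_rows --jaw '[-1,-1,-1,-1]' --xyz '[[-0.0015,0,0],[-0.0015,0,0],[-0.0015,0,0],[-0.0015,0,0]]' --turn '[[0,0,0],[0,0,0],[0,0,0],[0,0,0]]'

```text
time_s: 9.85
tool_pos: [0.5413, 0.1172, 0.0481]
eef_rot: [-3.142, 0.0, -2.828]
contact_force: [0.6, -0.6, 0.2]
opening: 0.0001
```

```bash
python3 - <<'E'
from plant import ctrl
import cv2,numpy as np
from h import *
c=ctrl.capture("scene"); np.savez("scene3.npz",**c)
cv2.imwrite("pics/g4.png",cv2.resize(c["pixels"][180:270,290:388],None,fx=6,fy=6,interpolation=cv2.INTER_CUBIC)); s=ctrl.read_state();print(s["tool_pos"],s["contact_force"])
E
```

```text
[0.54156343 0.1172995  0.04811564] [ 0.96385451 -1.29918552 -0.48480874]
```

View pics/g4.png

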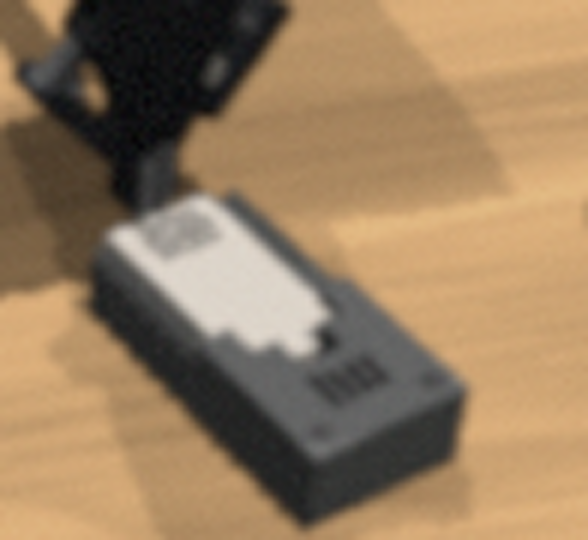

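The tongue is nearly in the notch, with a small gap at (325,335). I'll push on gently until the force rises.

Emit:
play_rows --jaw '[-1,-1,-1]' --xyz '[[-0.001,0,0],[-0.001,0,0],[-0.0005,0,0]]' --turn '[[0,0,0],[0,0,0],[0,0,0]]'

```text
time_s: 10.2
tool_pos: [0.5437, 0.118, 0.0481]
eef_rot: [-3.142, 0.0, -2.828]
contact_force: [-0.5, 0.4, 0.4]
opening: 0.0001
```

Emit:
play_rows --jaw '[-1,-1]' --xyz '[[-0.001,0,0],[0,0,0]]' --turn '[[0,0,0],[0,0,0]]'

```text
time_s: 10.4
tool_pos: [0.5447, 0.1183, 0.0481]
eef_rot: [-3.142, 0.0, -2.828]
contact_force: [0.6, 0.2, -0.3]
opening: -0.0004
```

Emit:
play_rows --jaw '[-1,-1]' --xyz '[[-0.001,0,0],[0,0,0]]' --turn '[[0,0,0],[0,0,0]]'

```text
time_s: 10.6
tool_pos: [0.5452, 0.1186, 0.048]
eef_rot: [3.141, -0.001, -2.828]
contact_force: [-0.7, -0.3, 0.7]
opening: 0.0003
```

Emit:
play_rows --jaw '[-1,-1]' --xyz '[[-0.0008,0,0],[0,0,0]]' --turn '[[0,0,0],[0,0,0]]'

```text
time_s: 10.8
tool_pos: [0.5454, 0.1186, 0.048]
eef_rot: [3.141, -0.002, -2.827]
contact_force: [-4.5, -2.0, 2.8]
opening: 0.0002
```

Emit:
play_rows --jaw '[-1,-1]' --xyz '[[-0.001,0,0],[0,0,0]]' --turn '[[0,0,0],[0,0,0]]'

```text
time_s: 11.0
tool_pos: [0.5454, 0.1187, 0.0479]
eef_rot: [3.141, -0.004, -2.827]
contact_force: [-6.6, -4.0, 4.9]
opening: 0.0002
```

Emit:
play_rows --jaw '[-1,-1,-1]' --xyz '[[-0.001,0,0],[0,0,0],[0,0,0]]' --turn '[[0,0,0],[0,0,0],[0,0,0]]'

```text
time_s: 11.3
tool_pos: [0.5455, 0.1188, 0.0478]
eef_rot: [3.141, -0.006, -2.827]
contact_force: [-9.0, -4.7, 7.0]
opening: -0.0001
```

The force is rising against a firm stop at unit x ≈ -74 for the finger front, which matches flush. I'll back off, go to cover_twin, then check the single from both cameras.

Emit:
play_rows --jaw '[-1,-1,-1,0,1]' --xyz '[[0.01,0,0],[0,0,-0.04],[0,0,-0.04],[0,0,0],[0,0,0]]' --turn '[[0,0,0],[0,0,0],[0,0,0],[0,0,-0.087],[0,0,-0.087]]'

```text
time_s: 11.8
tool_pos: [0.5403, 0.1166, 0.1302]
eef_rot: [-3.139, 0.005, -2.65]
contact_force: [-1.1, -0.9, -0.5]
opening: 0.0279
```

Emit:
play_rows --jaw '[1,1,1,1,1]' --xyz '[[0.036,-0.0129,0],[0.036,-0.0129,0],[0.036,-0.0129,0],[0.036,-0.0129,0],[0.036,-0.0129,0]]' --turn '[[0,0,0],[0,0,0],[0,0,0],[0,0,0],[0,0,0]]'

```text
time_s: 12.3
tool_pos: [0.4094, -0.0258, 0.1283]
eef_rot: [-3.14, 0.002, -2.653]
contact_force: [0.6, -0.4, 0.3]
opening: 0.0853
```

Emit:
play_rows --jaw '[1,1]' --xyz '[[0,0,0],[0,0,0]]' --turn '[[0,0,0],[0,0,0]]'

```text
time_s: 12.5
tool_pos: [0.4103, -0.0256, 0.1285]
eef_rot: [-3.14, 0.002, -2.656]
contact_force: [0.5, -1.0, 0.2]
opening: 0.0851
```

```bash
python3 - <<'E'
from plant import ctrl
import cv2,numpy as np
from h import *
t=[]
for n,p in(("top",[.62,.143,.03]),("scene",[.62,.143,.03])):
    c=ctrl.capture(n); np.savez(n+"4.npz",**c); u,v=proj(c,p)[0].astype(int); print(n,u,v)
    t.append(cv2.resize(c["pixels"][v-40:v+40,u-40:u+40],(400,400),interpolation=cv2.INTER_CUBIC))
cv2.imwrite("pics/g5.png",np.hstack(t)); s=ctrl.read_state();print(s["tool_pos"],s["eef_rot"],s["opening"])
E
```

```text
top 218 154
scene 332 232
[ 0.41090408 -0.02481762  0.12844346] [-3.14051346e+00  1.70918950e-03 -2.65366569e+00] 0.08515361400207745
```

View pics/g5.png

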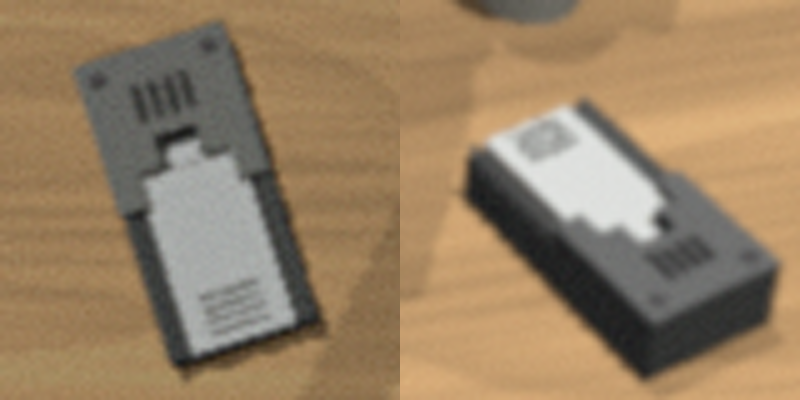

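The single cover looks flush, with its tongue in the notch. The dark bit beyond it is the notch's spare 6 mm (16 deep, 10 mm tongue). I'll put numbers on it and descend on cover_twin.

```bash
python3 - <<'E'
import numpy as np,cv2
from h import *
c=np.load("top4.npz"); im=c["pixels"]
big=cv2.resize(im,None,fx=4,fy=4,interpolation=cv2.INTER_CUBIC); hsv=cv2.cvtColor(big,cv2.COLOR_BGR2HSV)
m=((hsv[...,1]<60)&(hsv[...,2]>135)).astype(np.uint8); mm=np.zeros_like(m); sl=np.s_[4*154-160:4*154+160,4*218-120:4*218+120]; mm[sl]=m[sl]
k=max(cv2.findContours(mm,0,1)[0],key=cv2.contourArea)[:,0]
P=toplane(c,(k+.5)/4-.5,.034)[:,:2]; r=cv2.minAreaRect(np.float32(P)); print(r)
a=np.radians(18.); X=np.array([np.cos(a),np.sin(a)]);Y=np.array([-X[1],X[0]])
Q=P-[.555,.1213]; print("unit x range (mm from mouth):",Q@X .min() if 0 else ((Q@X).min()*1e3,(Q@X).max()*1e3),"y",(Q@Y).min()*1e3,(Q@Y).max()*1e3)
# far edge of unit top, z=.0405 from edge px in crop
print("tongue tip should be 100")
E
```

```text
((0.6026265025138855, 0.13758395612239838), (0.09916657954454422, 0.051586832851171494), 18.185428619384766)
unit x range (mm from mouth): (np.float64(0.7682329085236286), np.float64(99.89882435219243)) y -25.170788903126628 26.52666509303629
tongue tip should be 100
```

Emit:
play_rows --jaw '[1,1,1,1,1]' --xyz '[[0,0,0.04],[0,0,0.035],[0,0,0.02],[0,0,0.008],[0,0,0.004]]' --turn '[[0,0,0],[0,0,0],[0,0,0],[0,0,0],[0,0,0]]'

```text
time_s: 13.1
tool_pos: [0.4103, -0.0243, 0.0205]
eef_rot: [3.141, -0.0, -2.652]
contact_force: [-0.0, 0.1, 0.4]
opening: 0.0854
```

Emit:
play_rows --jaw '[0.45,0.45,0.45,0.45]' --xyz '[[0,0,0],[0,0,0],[0,0,0],[0,0,0]]' --turn '[[0,0,0],[0,0,0],[0,0,0],[0,0,0]]'

```text
time_s: 13.5
tool_pos: [0.4105, -0.0252, 0.0218]
eef_rot: [-3.14, 0.001, -2.654]
contact_force: [0.1, -0.9, 0.1]
opening: 0.0621
```

Emit:
play_rows --jaw '[-1,-1,-1,-1,-1]' --xyz '[[0,0,0],[0,0,0],[0,0,0],[0,0,0],[0,0,0]]' --turn '[[0,0,0],[0,0,0],[0,0,0],[0,0,0],[0,0,0]]'

```text
time_s: 14.0
tool_pos: [0.4102, -0.0251, 0.0221]
eef_rot: [-3.141, 0.001, -2.654]
contact_force: [-1.9, 1.0, 12.5]
opening: 0.05
```

Emit:
play_rows --jaw '[-1,-1,-1,-1,-1]' --xyz '[[0,0,-0.01],[0,0,-0.03],[0,0,-0.04],[0,0,-0.04],[0,0,-0.04]]' --turn '[[0,0,0],[0,0,0],[0,0,0],[0,0,0],[0,0,0]]'

```text
time_s: 14.5
tool_pos: [0.4093, -0.0248, 0.1832]
eef_rot: [-3.142, 0.0, -2.654]
contact_force: [1.7, -1.2, -1.7]
opening: 0.0499
```

Emit:
play_rows --jaw '[-1,-1,-1,-1,-1]' --xyz '[[0,0,0],[0,0,0],[0,0,0],[-0.0268,-0.0293,0],[-0.0268,-0.0293,0]]' --turn '[[0,0,0.1334],[0,0,0.1334],[0,0,0.1334],[0,0,0],[0,0,0]]'

```text
time_s: 15.0
tool_pos: [0.4685, -0.0787, 0.182]
eef_rot: [-3.141, 0.001, -3.053]
contact_force: [0.3, 0.1, 0.0]
opening: 0.05
```

Emit:
play_rows --jaw '[-1,-1,-1,-1,-1]' --xyz '[[-0.0268,-0.0293,0],[-0.0268,-0.0293,0],[0,0,0.04],[0,0,0.04],[0,0,0.02]]' --turn '[[0,0,0],[0,0,0],[0,0,0],[0,0,0],[0,0,0]]'

```text
time_s: 15.5
tool_pos: [0.5249, -0.1318, 0.0782]
eef_rot: [3.139, -0.004, -3.055]
contact_force: [-0.5, 0.3, -1.3]
opening: 0.0497
```

Emit:
play_rows --jaw '[-1,-1]' --xyz '[[0,0,0],[0,0,0]]' --turn '[[0,0,0],[0,0,0]]'

```text
time_s: 15.7
tool_pos: [0.5271, -0.1325, 0.0817]
eef_rot: [3.142, -0.0, -3.054]
contact_force: [0.2, -0.1, -0.8]
opening: 0.0499
```

```bash
python3 - <<'E'
from plant import ctrl
import cv2,numpy as np
from h import *
c=ctrl.capture("scene"); np.savez("scene5.npz",**c); u,v=proj(c,[.6,-.127,.04])[0].astype(int); print(u,v)
cv2.imwrite("pics/g6.png",cv2.resize(c["pixels"][v-50:v+50,u-50:u+50],(600,600),interpolation=cv2.INTER_CUBIC)); s=ctrl.read_state();print(s["tool_pos"],s["eef_rot"],s["opening"])
a=np.radians(5); X=np.array([np.cos(a),np.sin(a)]);Y=np.array([-X[1],X[0]]); g=s["tool_pos"][:2]; z=s["tool_pos"][2]-.022
f=lambda o,L:np.round((proj(c,[[*(o+X*x/1e3+Y*y/1e3),zz] for x,y,zz in L])-[u-50,v-50])*6)
print("cover front corners",f(g,[(75,26,z+.012),(75,-26,z+.012)]))
print("unit far top corners",f(np.array([.5415,-.131]),[(150,38,.0405),(150,-38,.0405),(0,-38,.036),(0,38,.036)]))
E
```

```text
221 241
[ 0.52778017 -0.1327366   0.08259176] [-3.14047436e+00  1.82559973e-03 -3.05375051e+00] 0.049745045661147874
cover front corners [[367. 230.]
 [235. 259.]]
unit far top corners [[466. 440.]
 [265. 489.]
 [181. 233.]
 [364. 194.]]
```

View pics/g6.png

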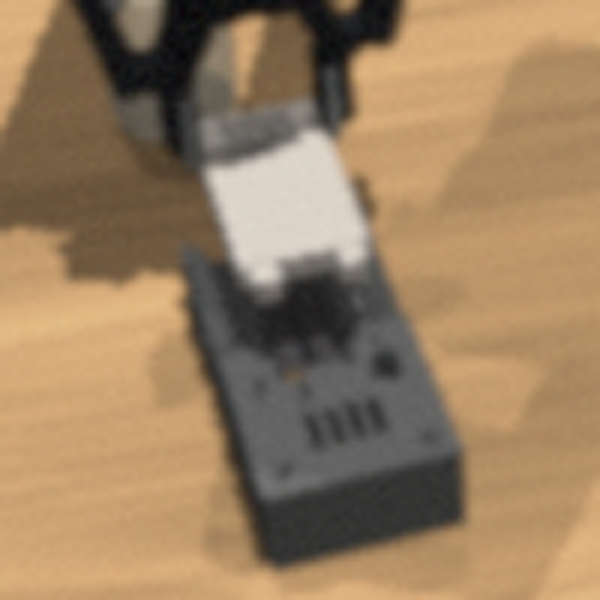

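The twin cover sits over the channel, aligned to within about 2 mm: cover front corners (370,245) and (240,270), unit far corners (462,450) and (262,500). Lowering.

Emit:
play_rows --jaw '[-1,-1,-1,-1,-1]' --xyz '[[0,0,0.015],[0,0,0.01],[0,0,0.006],[0,0,0.003],[0,0,0]]' --turn '[[0,0,0.007],[0,0,0],[0,0,0],[0,0,0],[0,0,0]]'

```text
time_s: 16.25
tool_pos: [0.5272, -0.1327, 0.0473]
eef_rot: [-3.141, 0.0, -3.061]
contact_force: [0.1, -1.4, -1.4]
opening: 0.0495
```

Emit:
play_rows --jaw '[-1,-1,-1]' --xyz '[[0,0,0.002],[0,0,0.0015],[0,0,0]]' --turn '[[0,0,0],[0,0,0],[0,0,0]]'

```text
time_s: 16.55
tool_pos: [0.5273, -0.1326, 0.0442]
eef_rot: [-3.141, 0.001, -3.061]
contact_force: [-1.0, -1.5, 2.6]
opening: 0.0499
```

Emit:
play_rows --jaw '[-1,-1,0.6,0.6,0.6]' --xyz '[[-0.002,0,0],[-0.001,0,0],[0,0,0],[0,0,0],[0,0,0]]' --turn '[[0,0,0],[0,0,0],[0,0,0],[0,0,0],[0,0,0]]'

```text
time_s: 17.05
tool_pos: [0.5299, -0.1318, 0.0434]
eef_rot: [3.141, -0.0, -3.061]
contact_force: [0.2, -0.5, 0.1]
opening: 0.0682
```

Emit:
play_rows --jaw '[0.6,0.6,0.6,0,-1]' --xyz '[[0,0,-0.01],[0,0,-0.03],[0,0,-0.02],[0.02,0,0],[0.018,0,0]]' --turn '[[0,0,0],[0,0,0],[0,0,0],[0,0,0],[0,0,0]]'

```text
time_s: 17.55
tool_pos: [0.4924, -0.1353, 0.1051]
eef_rot: [-3.14, 0.002, -3.06]
contact_force: [-0.1, -0.2, -0.6]
opening: 0.04
```

Emit:
play_rows --jaw '[-1,-1,-1,-1,-1]' --xyz '[[0,0,0],[0,0,0],[0,0,0],[0,0,0],[0,0,0]]' --turn '[[0,0,0],[0,0,0],[0,0,0],[0,0,0],[0,0,0]]'

```text
time_s: 18.05
tool_pos: [0.4925, -0.1352, 0.1035]
eef_rot: [3.142, 0.0, -3.061]
contact_force: [0.5, -0.5, -0.2]
opening: -0.0001
```

```bash
python3 - <<'E'
from plant import ctrl
import cv2,numpy as np
from h import *
c=ctrl.capture("scene"); u,v=221,235
cv2.imwrite("pics/g7.png",cv2.resize(c["pixels"][v-50:v+50,u-50:u+50],(600,600),interpolation=cv2.INTER_CUBIC)); s=ctrl.read_state();print(s["tool_pos"],s["eef_rot"],s["opening"])
E
```

```text
[ 0.49236308 -0.13511353  0.10343859] [ 3.14145429e+00 -1.36533238e-04 -3.06057630e+00] 9.70134873033324e-05
```

View pics/g7.png

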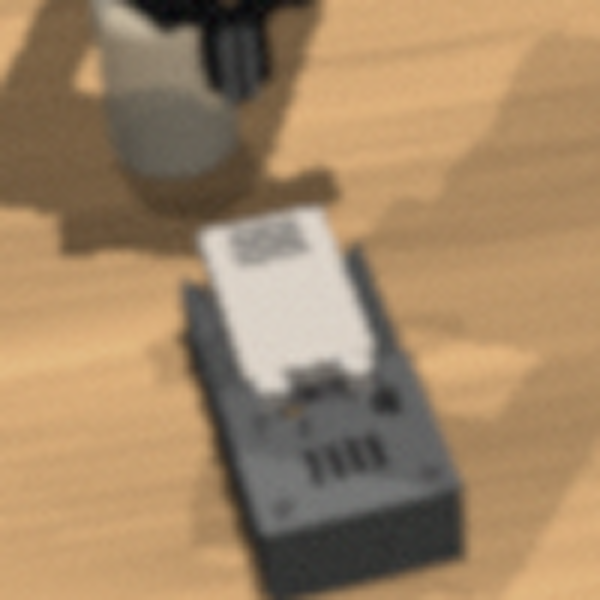

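The twin cover lies flat in the channel: tongues at (270,385) and (370,365), rear sticking out at (265,225). Pushing with the fingers a bit higher this time.

Emit:
play_rows --jaw '[-1,-1,-1,-1,-1]' --xyz '[[0,0,0.025],[0,0,0.02],[0,0,0.0075],[0,0,0],[-0.005,0,0]]' --turn '[[0,0,0],[0,0,0],[0,0,0],[0,0,0],[0,0,0]]'

```text
time_s: 18.6
tool_pos: [0.4971, -0.1348, 0.0515]
eef_rot: [3.142, -0.0, -3.061]
contact_force: [-0.4, 0.0, -0.1]
opening: 0.0003
```

Emit:
play_rows --jaw '[-1,-1,-1,-1,-1]' --xyz '[[-0.003,0,0],[-0.003,0,0],[-0.003,0,0],[-0.003,0,0],[-0.003,0,0]]' --turn '[[0,0,0],[0,0,0],[0,0,0],[0,0,0],[0,0,0]]'

```text
time_s: 19.1
tool_pos: [0.5121, -0.1335, 0.0513]
eef_rot: [-3.141, -0.0, -3.061]
contact_force: [-1.3, -0.1, 1.7]
opening: -0.0002
```

Emit:
play_rows --jaw '[-1,-1,-1,-1,-1]' --xyz '[[-0.002,0,0],[-0.002,0,0],[-0.002,0,0],[-0.002,0,0],[-0.001,0,0]]' --turn '[[0,0,0],[0,0,0],[0,0,0],[0,0,0],[0,0,0]]'

```text
time_s: 19.6
tool_pos: [0.521, -0.1329, 0.0512]
eef_rot: [-3.142, -0.0, -3.061]
contact_force: [-3.3, -0.7, 3.9]
opening: 0.0001
```

Emit:
play_rows --jaw '[-1,-1]' --xyz '[[-0.001,0,0],[0,0,0]]' --turn '[[0,0,0],[0,0,0]]'

```text
time_s: 19.8
tool_pos: [0.5219, -0.1328, 0.0513]
eef_rot: [-3.141, -0.0, -3.061]
contact_force: [-3.8, -0.8, 4.9]
opening: -0.0
```

Emit:
play_rows --jaw '[-1,-1]' --xyz '[[-0.001,0,0],[0,0,0]]' --turn '[[0,0,0],[0,0,0]]'

```text
time_s: 20.0
tool_pos: [0.5229, -0.1328, 0.0513]
eef_rot: [-3.141, -0.0, -3.061]
contact_force: [-3.4, -0.7, 5.8]
opening: -0.0001
```

```bash
cat > meas.py <<'E'
from plant import ctrl
import cv2,numpy as np,sys
from h import *
c=ctrl.capture("scene"); cv2.imwrite("pics/scene_last.png",c["pixels"]); u,v=221,235
o=cv2.cvtColor(cv2.resize(c["pixels"][v-50:v+50,u-50:u+50],(800,800),interpolation=cv2.INTER_CUBIC),cv2.COLOR_BGR2HSV)
m=((o[...,1]<60)&(o[...,2]>150)).astype(np.uint8)
k=max(cv2.findContours(m,0,1)[0],key=cv2.contourArea)[:,0]/8+[u-50,v-50]
P=toplane(c,k,.034)[:,:2]-[.5415,-.131]
a=np.radians(4.6); X=np.array([np.cos(a),np.sin(a)]);Y=np.array([-X[1],X[0]])
x,y=P@X*1e3,P@Y*1e3
print("x from mouth",x.min(),x.max(),"y",y.min(),y.max())
for s in (1,-1):
    q=s*y>8; print("tongue side",s,"tip x",x[q].max())
r=cv2.minAreaRect(np.float32(P)); print(r)
s=ctrl.read_state(); print(s["tool_pos"],s["contact_force"],s["ft_torque"])
E
python3 meas.py
```

```text
x from mouth -6.4621747243877365 95.60908934824457 y -27.57122256835321 25.95291900488565
tongue side 1 tip x 95.12879351374755
tongue side -1 tip x 95.60908934824457
((0.04440737143158913, 0.0032523907721042633), (0.10167722404003143, 0.05352168530225754), 5.423588275909424)
[ 0.52286052 -0.13274391  0.05131612] [-3.31458041 -0.76942223  5.90426078] [-0.17096982  0.57522895  0.02292155]
```

The cover is still moving with the fingers, but an upward force is building, so the tips probably bite near its top edge. I'll back off, lower 3 mm and continue.

Emit:
play_rows --jaw '[-1,-1,-1,-1]' --xyz '[[0.003,0,0],[0,0,0.003],[-0.002,0,0],[-0.001,0,0]]' --turn '[[0,0,0],[0,0,0],[0,0,0],[0,0,0]]'

```text
time_s: 20.45
tool_pos: [0.5231, -0.1325, 0.0478]
eef_rot: [3.141, -0.0, -3.061]
contact_force: [-0.9, -0.1, -0.2]
opening: -0.0002
```

Emit:
play_rows --jaw '[-1,-1,-1,-1]' --xyz '[[-0.001,0,0],[-0.001,0,0],[-0.001,0,0],[0,0,0]]' --turn '[[0,0,0],[0,0,0],[0,0,0],[0,0,0]]'

```text
time_s: 20.85
tool_pos: [0.5262, -0.1324, 0.0482]
eef_rot: [-3.141, 0.0, -3.061]
contact_force: [-0.1, 0.1, -0.3]
opening: 0.0001
```

Emit:
play_rows --jaw '[-1,-1,-1,-1]' --xyz '[[-0.001,0,0],[-0.001,0,0],[-0.001,0,0],[0,0,0]]' --turn '[[0,0,0],[0,0,0],[0,0,0],[0,0,0]]'

```text
time_s: 21.25
tool_pos: [0.5291, -0.1322, 0.0482]
eef_rot: [-3.141, 0.0, -3.061]
contact_force: [0.4, 0.4, 0.8]
opening: -0.0
```

Emit:
play_rows --jaw '[-1,-1]' --xyz '[[-0.001,0,0],[0,0,0]]' --turn '[[0,0,0],[0,0,0]]'

```text
time_s: 21.45
tool_pos: [0.5301, -0.1321, 0.0481]
eef_rot: [-3.142, 0.0, -3.061]
contact_force: [0.2, -0.3, -0.7]
opening: 0.0001
```

Emit:
play_rows --jaw '[-1,-1]' --xyz '[[-0.001,0,0],[0,0,0]]' --turn '[[0,0,0],[0,0,0]]'

```text
time_s: 21.65
tool_pos: [0.531, -0.132, 0.0481]
eef_rot: [-3.142, 0.0, -3.061]
contact_force: [-0.7, 0.8, 0.5]
opening: 0.0004
```

```bash
python3 meas.py
```

```text
x from mouth 3.278479738866614 105.78007055926955 y -28.196486722018197 25.31026322835444
tongue side 1 tip x 105.73352197685021
tongue side -1 tip x 105.78007055926955
((0.05462324246764183, 0.0034857429563999176), (0.10240444540977478, 0.053516075015068054), 5.355186462402344)
[ 0.53104873 -0.1320255   0.0481219 ] [-1.06224939 -0.6450261   0.01866426] [-0.01352654 -0.06527215  0.05494588]
```

Emit:
play_rows --jaw '[-1,-1]' --xyz '[[-0.001,0,0],[0,0,0]]' --turn '[[0,0,0],[0,0,0]]'

```text
time_s: 21.9
tool_pos: [0.5316, -0.1319, 0.048]
eef_rot: [3.141, -0.001, -3.061]
contact_force: [-1.8, 0.2, 1.5]
opening: 0.0001
```

Emit:
play_rows --jaw '[-1,-1]' --xyz '[[-0.001,0,0],[0,0,0]]' --turn '[[0,0,0],[0,0,0]]'

```text
time_s: 22.1
tool_pos: [0.5317, -0.1318, 0.048]
eef_rot: [3.141, -0.003, -3.06]
contact_force: [-4.9, -1.8, 2.4]
opening: -0.0001
```

Emit:
play_rows --jaw '[-1,-1]' --xyz '[[-0.001,0,0],[0,0,0]]' --turn '[[0,0,0],[0,0,0]]'

```text
time_s: 22.3
tool_pos: [0.5319, -0.1318, 0.0479]
eef_rot: [3.141, -0.004, -3.06]
contact_force: [-8.1, -1.7, 5.6]
opening: 0.0005
```

The stop is firm and exactly where expected. One last nudge, then retreat up and look.

Emit:
play_rows --jaw '[-1,-1,-1]' --xyz '[[-0.001,0,0],[0,0,0],[0,0,0]]' --turn '[[0,0,0],[0,0,0],[0,0,0]]'

```text
time_s: 22.6
tool_pos: [0.532, -0.1317, 0.0479]
eef_rot: [3.141, -0.006, -3.06]
contact_force: [-10.1, -2.4, 7.1]
opening: -0.0
```

Emit:
play_rows --jaw '[-1,-1,-1,-1,-1]' --xyz '[[0.01,0,0],[0,0,-0.04],[0,0,-0.04],[0,0,-0.04],[0,0,-0.04]]' --turn '[[0,0,0],[0,0,0],[0,0,0],[0,0,0],[0,0,0]]'

```text
time_s: 23.1
tool_pos: [0.5249, -0.1323, 0.2098]
eef_rot: [-3.142, 0.001, -3.061]
contact_force: [0.8, -0.3, -0.7]
opening: 0.0005
```

Emit:
play_rows --jaw '[-1,-1,-1,-1,-1]' --xyz '[[0.03,0.03,0],[0.03,0.03,0],[0.03,0.03,0],[0.03,0.03,0],[0,0,0]]' --turn '[[0,0,0],[0,0,0],[0,0,0],[0,0,0],[0,0,0]]'

```text
time_s: 23.6
tool_pos: [0.3914, -0.0193, 0.2076]
eef_rot: [3.139, -0.002, -3.059]
contact_force: [0.1, -0.4, 0.4]
opening: 0.0003
```

```bash
python3 - <<'E'
from plant import ctrl
import numpy as np,cv2
from h import *
c=ctrl.capture("top"); im=c["pixels"]; c0=np.load("top0.npz")
big=cv2.resize(im,None,fx=4,fy=4,interpolation=cv2.INTER_CUBIC); hsv=cv2.cvtColor(big,cv2.COLOR_BGR2HSV)
m=((hsv[...,1]<60)&(hsv[...,2]>135)).astype(np.uint8)
for (u,v,mo,a,z) in [(218,154,(.555,.1213),18.,.034),(328,160,(.5415,-.131),4.6,.034),(405,229,(0,0),0,.012)]:
    mm=np.zeros_like(m); sl=np.s_[4*v-150:4*v+150,4*u-120:4*u+120]; mm[sl]=m[sl]
    k=max(cv2.findContours(mm,0,1)[0],key=cv2.contourArea)[:,0]
    P=toplane(c,(k+.5)/4-.5,z)[:,:2]; r=cv2.minAreaRect(np.float32(P))
    a=np.radians(a); X=np.array([np.cos(a),np.sin(a)]);Y=np.array([-X[1],X[0]]); Q=(P-mo)*1e3
    print(np.round(r[0],4),np.round(r[1],4),round(r[2],1),"along",(Q@X).min().round(1),(Q@X).max().round(1),"across",(Q@Y).min().round(1),(Q@Y).max().round(1))
s=ctrl.capture("scene"); im2=s["pixels"]
A=cv2.resize(im[100:200,180:370],(760,400),interpolation=cv2.INTER_CUBIC)
B=cv2.resize(im2[150:300,80:365],(380,200),interpolation=cv2.INTER_CUBIC); C=cv2.resize(im,(380,200))
cv2.imwrite("pics/final.png",np.vstack([A,np.hstack([B,C])])); st=ctrl.read_state(); print(st["tool_pos"],st["time_s"])
E
```

```text
[0.6026 0.1377] [0.0992 0.0516] 18.4 along 0.8 99.9 across -25.2 26.5
[ 0.5918 -0.1273] [0.099  0.0516] 4.5 along 0.9 99.9 across -26.2 25.5
[ 0.4429 -0.3155] [0.1009 0.0523] 14.0 along 388.5 490.2 across -351.7 -281.5
[ 0.39577532 -0.02223527  0.20861646] 23.7
```

View pics/final.png

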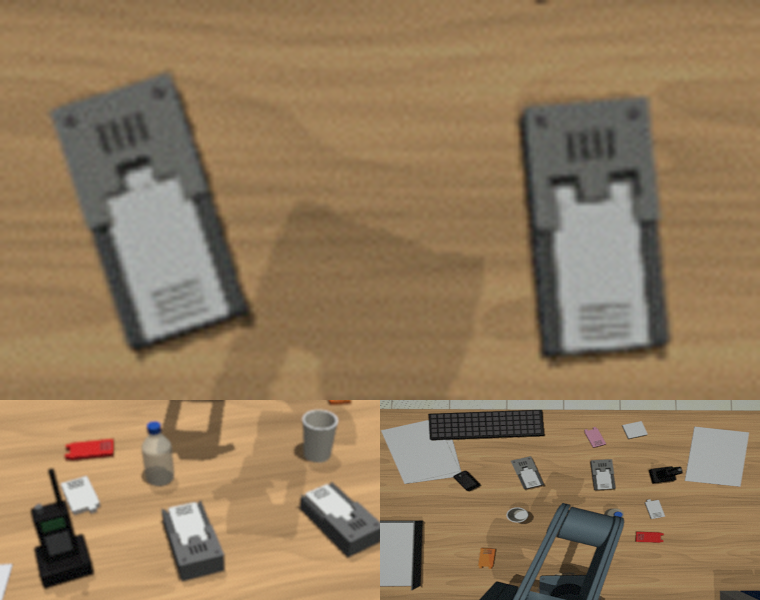

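Both covers are fully home: single in the left unit with its tongue at (140,180), twin in the right unit with tongues at (568,195) and (620,190). Bystanders and the offset cover have not moved, so I'm handing in.

```bash
python3 -c "
from plant import ctrl
print(ctrl.sign_off())"
```

```text
the job is handed in; nothing more can be done
None
```

Both covers are home in their own units, and the job was handed in at about 24 s. The single-tongue cover is in the one-notch unit and the two-tongue cover is in the two-notch unit. I laid each one in from the mouth, then pushed its rear edge until it met a firm stop at about 10–13 N.

**Last checks (top camera):** seen from the mouth, both covers run from about 0.8–0.9 mm to 99.9 mm, where fully home is 0 to 100. That is within the camera's error of about 2 mm. Yaws were 18.4° and 4.5°, matching the units. The offset cover was within 0.2 mm of where it started, and the other things on the desk looked unmoved by eye.

**What disagreed or went wrong:**
- **Scene camera:** it reads about 3 mm differently from the top camera, which I put down to calibration.
- **Twin push:** part-way through, the fingers were too near the cover's top edge and an upward force built to about 6 N. I backed off, lowered 3 mm and finished the push cleanly.
- **Gripping:** the fingertips touched the desk with 6–12 N, under the 40 N limit.

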